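# Level the specimen light box and set its dial

## Task

The hinged light box sags at its free edge: push the wooden wedge under that edge until the box sits level and rests on the wedge. Then turn the dial on the box until the narrow nose of its handle points at the dark index tab on the scale. Let go of everything and leave the specimens and tools lying around as they are.

Things in the scene. Friction and masses are not known exactly. Their poses are not given: they have to be found in the camera images.
- lightbox: Light box: flat aluminium panel 190 mm (its x) by 320 mm (its y) by 22 mm thick, white diffuser and a dial on top, hinged along its +y side to a grey bracket bolted to the table. Origin on the hinge axis, 10 mm above the underside; x along the hinge, y from free edge to hinge, z out of its top (vertical when level). Weighs 0.7 to 1.4 kg; falls back when not held up.
- box_edge (a point): Middle of the lower long edge of the light box's free side, at the underside; axes as the light box. At the start the free edge hangs 0.065 rad low, its underside 9 to 17 mm above the table; when level the underside is 30 to 38 mm above the table (the bracket's height varies). It can be raised about 0.09 rad past level.
- box_hinge (a point): Point in the plane of the light box's underside at the middle of the hinge line, 320 mm in +y of box_edge in the light box's frame. When the box is level it is as high as box_edge.
- wedge: Loose wooden wedge on the table, 180 mm long, 45 mm wide, about 0.16 kg, thin end roughly towards the box's free edge. A tail block 30 mm long, 45 wide, 56 high; from its front face the top slopes down over 150 mm from 48 mm high to 4 mm at the thin end. Origin under its middle, x towards the thin end, z up.
- wedge_tail (a point): Centre, half-way up (28 mm), of the wedge's tail block; the tail's rear face is 15 mm behind it. Axes as the wedge.
- wedge_tip (a point): Middle of the wedge's thin end, 165 mm in +x of wedge_tail, 2 mm above the wedge's underside.
- dial_center (a point): Dial axis at the light box's top surface. Black dial: hub 60 mm across, 14 mm high, and across it an upright bar handle 15 mm thick from 29 mm behind the axis to 49 mm in front, going on as a narrow nose 6 mm thick to 58 mm; top of the bar 44 mm above the panel. Turns stiffly (about 0.18 N m), stays where it is left.
- pointer_tip (a point): End of the narrow nose of the dial's handle, 58 mm from the axis, half-way up the handle (22 mm above the panel). Its x axis points outward along the handle. The handle starts within 0.9 rad of the end stop from which it can only turn counter-clockwise (seen from above).
- index_mark (a point): Point at the inner end of the dark steel index tab on the dial's scale, 58 mm from the axis; the flat tab (32 mm long, 18 wide) lies outside it, cannot be shifted, and is elsewhere each time: 1 to 4.75 rad counter-clockwise (from above) from where the handle starts. The scale spans 5.2 rad; its blank sector, facing the hinge, lies between end stops that the handle cannot pass.
- skin_a: Stiff dried bird study skin with a paper tag, about 190 mm long, 55 mm wide, 50 mm high, lying on the near side of the table (origin under its middle, bill to its +x). Leave alone.
- skin_b: Another bird study skin, the same size, on the far side beyond the wedge and light box. Leave alone.
- skin_c: Another bird study skin, the same size, on the far side beyond the wedge and light box. Leave alone.
- specimen_case: Black open specimen box, 90 x 120 x 30 mm, with a small bird skin in it, on the near side. Leave alone.
- callipers: Steel callipers, 200 mm long, lying flat beyond the light box. Leave alone.
- magnifier: Hand magnifier, 84 mm across with a 110 mm handle, lying flat on the left. Leave alone.
- jar: Closed amber glass jar, 68 mm across, 100 mm high, on the right. Leave alone.
There are look-alikes about, which are no part of the job. Leave any turquoise look-alike of the wedge alone.

How it is judged (in metres and radians):
On the way, in this order (a step that is already met when the one before it is completed fails the run):
1. the light box sits level on the wedge (angle between box_edge's own z axis and vertical below 0.022 rad and contact force between wedge and lightbox above 0.5 N), for 0.3 s.
2. the dial's nose stands at the index tab, with the box still level on the wedge (all of step 1 and horizontal distance between pointer_tip and index_mark below 0.005 m), for 0.2 s.
At the end, for the whole second after the job is handed in: The light box rests on the wedge, level to within 0.022 rad (1.25 degrees), and the end of the dial's nose is within 5 mm (5 degrees) of the index tab's point, seen from above; the wedge is at rest (all of step 2 and linear speed of wedge below 0.01 m/s); the robot touches nothing.
It fails at once if a bird skin or the specimen case is moved by more than 30 mm (distance of any of skin_a, skin_b, skin_c, specimen_case from where it was at the start of the episode above 0.03 m).
It fails at once if the callipers, magnifier or jar are moved by more than 30 mm (distance of any of callipers, magnifier, jar from where it was at the start of the episode above 0.03 m).
It also fails if it takes over 67 s, if anything falls off the work surface, if the arm or the gripper's body presses on something with over 40 N, if the wrist force passes 120 N, or if a joint passes its speed limit or range.

## Robot

A 6-joint arm with a two-finger parallel gripper is mounted at the origin on the work surface. World frame = base frame: x ahead of the robot, y to its left, z up, the work surface at z = 0. Lengths are in m, angles in degrees, forces in N, time in s.
With the tool pointing down it reaches from about 0.35 to 0.875 m from the base axis. Payload 4.2 kg.
Tool frame: the origin (TCP) lies midway between the tips of the shut fingers; the grasp point (between the pads) lies 19 mm behind it; z points along the fingers, y is the line along which they close (so a half turn about z gives the same grasp; the last joint's range is limited). The gripper opens to 87 mm and grips with 3 to 60 N. Pads are 19 mm wide; open, the fingers measure 117 mm over their backs; the gripper's body (75 mm by 190 mm) begins 51 mm behind the grasp point.
Start: joints at [82.999, 22.042, 0.453, 0, -68.411, -14.817], TCP at [0.232, 0.58, 0.185] pointing down, gripper open.
Joint ranges: [-179.83, 179.83], [-69.29, 118.12], [-61.27, 80.66], [-181.25, 117.63], [-171.15, -9.14], [-177.46, 177.46]. Speed limits (degrees/s): [159.86, 159.86, 180, 180, 180, 180].

## Interface

Orientations are given as a 3x3 rotation matrix whose columns are the frame's x, y, z axes.
In Python, from station import sense, capture, finish_job, silhouettes, landmark_of gives the robot as it stands.
- The arm moves only by the tool step_arm, never from a script. Its arguments are lists of equal length, an entry for each row: "linear": the shift along the tool's x, y, z in mm, a list of three; "delta_rot": the turn, a rotation vector about the tool's x, y, z in rad, a list of three; "grip": the finger opening in mm, from 0 to 87. A call has 1 to 10 rows; each row shifts and turns the commanded pose from where the row before left it, along the tool's axes as they then stand; what a row does not reach is not made up. A row lasts 1/8 s, in which the tool goes at most 62.5 mm and 10.7 degrees, less where a joint would pass 70% of its speed; a pose out of reach is approached as far as the arm can. A call with a gripper value outside its range is refused whole. The fingers move at their own pace and stop on an object; the grip force is fixed at half the most. Time passes only in rows, so rows that do not move let the fingers close. It gives the time, the measured TCP pose, the force, the opening and the grip force at its end, in the units of the state.
- sense(): the state, without advancing time (a new reading comes with each control period).
- capture(name): name is "side" or "top"; returns a dict with "img" (384x512x3 uint8, red, green, blue), "fx", "fy", "cx", "cy" (pixels), "k1" (the pictures are not rectified: a ray, as slopes to the right and down, at radius r is drawn at 1 + k1 r^2 times it, then the intrinsics apply), "world_to_cam" (4x4, takes a point from world to camera coordinates). Camera axes: x right, y up, looking along -z (the intrinsics and any distortion apply to the point x, -y, -z); pixel columns grow to the right and rows downward; lengths in m; the calibration is good to about 2 mm. A picture is of the moment at which its call begins. There is no depth.
- finish_job(): hands the job in; it is judged then, once.
Trained networks look in the newest picture that a camera, given by its name, has taken for a name from the list of things; names that differ only in an ending like _2 or _b are one class to them, and where a whole thing is asked for, a point or a joint stands for the part that bears it (a point fixed in the world has none). Each returns a list of dicts, best first, with "score" (0 to 1); they miss things now and then, are a little off and sometimes report something else, mostly with a low value. They report only what shows in the picture. A call takes as long as a camera call. They do not tell look-alikes from the thing itself.
- silhouettes(camera, label): "mask" (384x512 bool, what is visible of it) and "point" ([column, row] in pixels, amid what is visible of it).
- landmark_of(camera, label): "point" ([column, row] in pixels: a listed point, or the origin of a listed thing).
The state is a dict: "time_s": time; "joints": joint angles; "joint_velocities": joint speeds; "effort": joint torques, N m; "tcp_pos": TCP position; "ee_rot": TCP orientation; "wrist_force": force on the tool from outside, world axes, zero at the start; "moment": the same for the moment, N m; "gripper_width": opening from 0.0 (shut) to 1.0 (fully open); "gripper_force": force on a finger pad.
Only numpy, scipy, OpenCV 4.12 (cv2) and the standard library are available. Lean on these libraries where they do the work, as an engineer would, in place of code of your own. Each camera call takes 0.05 s, during which the arm holds its last target. There are 200 camera calls.

## Working session

There is one attempt and no reset: what is moved stays moved. The work goes in short steps, Python scripts to look and compute and a tool call to move; the robot and the scene stay as the last step left them, time stands still between calls to the robot, and variables do not carry over. Pictures are saved under pics/ and viewed, at most 10 in all, crops included, and the job is handed in when it is done.

Besides the shell and the picture viewer there is one more tool, called after "Request:" as name(argument=value, ...), one argument or row to a line, values as JSON. step_arm: Moves the arm, as the interface text tells. Its arguments: {"type":"object","properties":{"linear":{"type":"array"},"delta_rot":{"type":"array"},"grip":{"type":"array"}},"required":["linear","delta_rot","grip"]}

```bash
mkdir -p pics
cat > h.py <<'E'
import numpy as np, cv2
from station import sense, capture, finish_job, silhouettes, landmark_of
def ray(c,p):
    d=np.array([[c['k1'],0,0,0]],float)
    K=np.array([[c['fx'],0,c['cx']],[0,c['fy'],c['cy']],[0,0,1]])
    u=cv2.undistortPoints(np.array([[p]],float),K,np.array([c['k1'],0,0,0.]))[0,0]
    T=np.array(c['world_to_cam']);R=T[:3,:3]
    return -R.T@T[:3,3], R.T@np.array([u[0],-u[1],-1.])
def atz(c,p,z):
    o,d=ray(c,p); return o+d*(z-o[2])/d[2]
def proj(c,P):
    T=np.array(c['world_to_cam']);q=T[:3,:3]@np.asarray(P,float)+T[:3,3]
    x,y=q[0]/-q[2],-q[1]/-q[2];s=1+c['k1']*(x*x+y*y)
    return np.array([c['fx']*x*s+c['cx'],c['fy']*y*s+c['cy']])
def tri(c1,p1,c2,p2):
    A=np.zeros((3,3));b=np.zeros(3)
    L=[ray(c1,p1),ray(c2,p2)]
    for o,d in L:
        d=d/np.linalg.norm(d);M=np.eye(3)-np.outer(d,d);A+=M;b+=M@o
    x=np.linalg.solve(A,b)
    e=[np.linalg.norm(np.cross(x-o,d/np.linalg.norm(d))) for o,d in L]
    return x,max(e)
def save(c,n,s=1.5): cv2.imwrite('pics/'+n,cv2.resize(c['img'],None,fx=s,fy=s)[:,:,::-1])
E
python3 - <<'E'
from h import *
np.set_printoptions(precision=4,suppress=True)
C={n:capture(n) for n in('top','side')}
for n in C: save(C[n],n+'0.png')
for n in C: print(n,(lambda c:(-np.array(c['world_to_cam'])[:3,:3].T@np.array(c['world_to_cam'])[:3,3]))(C[n]))
for l in ['box_edge','box_hinge','wedge','wedge_tail','wedge_tip','dial_center','pointer_tip','index_mark','lightbox','skin_a','specimen_case','jar','magnifier','callipers']:
    r={n:landmark_of(n,l) for n in C}
    print(l,{n:[(np.round(q['point']),round(float(q['score']),2)) for q in r[n][:3]] for n in r})
    if r['top'] and r['side']:
        print('   tri',*tri(C['top'],r['top'][0]['point'],C['side'],r['side'][0]['point']))
E
```

```text
top [ 0.2158 -0.0085  1.7718]
side [0.3875 0.704  0.9089]
box_edge {'top': [(array([211., 241.]), 0.38)], 'side': [(array([233., 190.]), 0.91)]}
   tri [0.4264 0.1479 0.2611] 0.1050121107678808
box_hinge {'top': [(array([183., 183.]), 0.59)], 'side': [(array([226., 273.]), 0.66), (array([218., 210.]), 0.61), (array([305., 248.]), 0.59)]}
   tri [0.5502 0.264  0.0287] 0.003590155219874244
wedge {'top': [(array([334., 285.]), 0.87), (array([321., 184.]), 0.64)], 'side': [(array([347., 155.]), 0.85), (array([250., 149.]), 0.68)]}
   tri [ 0.1881 -0.3075 -0.0183] 0.005088823628406388
wedge_tail {'top': [(array([350., 302.]), 0.93), (array([340., 181.]), 0.92)], 'side': [(array([252., 132.]), 0.87), (array([368., 138.]), 0.77)]}
   tri [ 0.3388 -0.2774  0.1469] 0.2132443056522345
wedge_tip {'top': [(array([317., 268.]), 0.76), (array([300., 191.]), 0.67)], 'side': [(array([248., 165.]), 0.75), (array([335., 162.]), 0.56)]}
   tri [ 0.401  -0.2117  0.0061] 0.1568972562056464
dial_center {'top': [(array([242., 179.]), 0.81)], 'side': [(array([235., 207.]), 0.62), (array([249., 121.]), 0.57)
[... 787 characters left out ...]
  tri [ 0.7286 -0.054  -0.0009] 0.004161195291790822
specimen_case {'top': [(array([213., 242.]), 0.68)], 'side': [(array([304., 248.]), 0.84)]}
   tri [0.3371 0.1449 0.009 ] 0.0018612462099587951
jar {'top': [(array([376., 177.]), 0.69), (array([264., 180.]), 0.55)], 'side': [(array([250., 118.]), 0.67)]}
   tri [ 0.5957 -0.4774 -0.0125] 0.0001596762368484682
magnifier {'top': [(array([139., 203.]), 0.58), (array([182., 186.]), 0.25)], 'side': [(array([250., 134.]), 0.4)]}
   tri [0.4283 0.2973 0.558 ] 0.030789395726003553
callipers {'top': [(array([218., 131.]), 0.62), (array([244., 178.]), 0.28)], 'side': [(array([163., 236.]), 0.6)]}
   tri [ 0.7735  0.1414 -0.015 ] 0.0011614563983989524
```

View pics/top0.png

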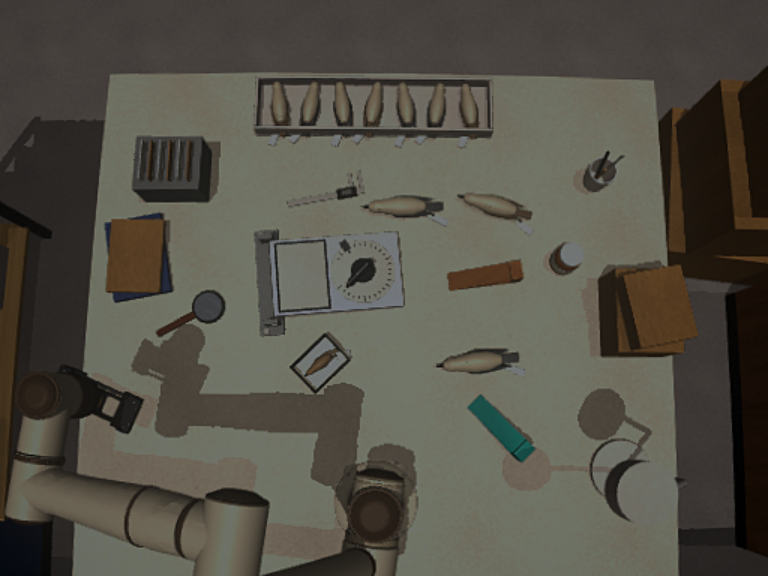

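View pics/side0.png

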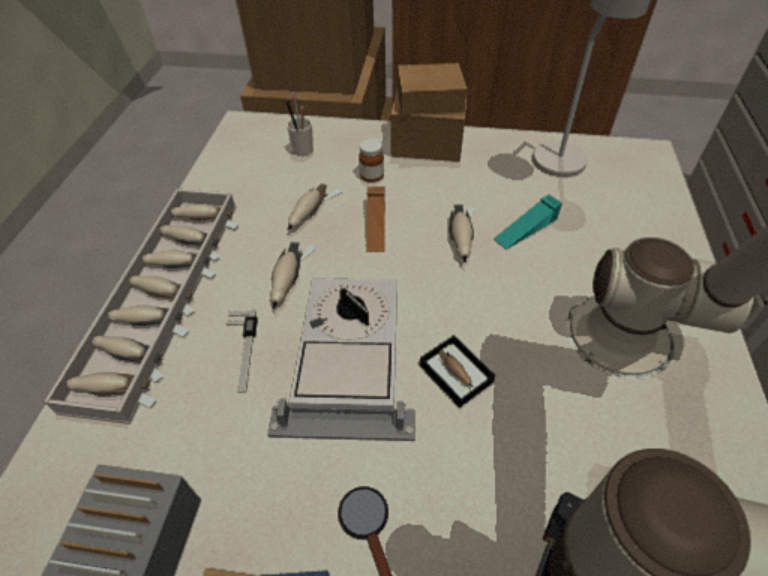

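The top view shows the box with its hinge at left (260,285), the free edge at right (402,270), and the dial at (362,270) with its nose at about (347,287). The index tab is at (345,245). The real wedge is brown at (485,275) with its tip to the left, and the turquoise one is a look-alike. Next I'll measure these more precisely.

Run:
```python
from h import *
np.set_printoptions(precision=4,suppress=True)
C={n:capture(n) for n in('top','side')}
print('tail',*tri(C['top'],landmark_of('top','wedge_tail')[1]['point'],C['side'],landmark_of('side','wedge_tail')[0]['point']))
for l in('wedge_tail','wedge_tip'):
  for n in C: print(l,n,[(q['point'],atz(C[n],q['point'],.028 if l[-1]=='l' else .002)) for q in landmark_of(n,l)])
for n in C:
  for l in('wedge','lightbox'):
    for q in silhouettes(n,l)[:2]:
        m=q['mask'].astype(np.uint8);cs=max(cv2.findContours(m,0,1)[0],key=cv2.contourArea)
        print(n,l,q['score'],q['point'],m.sum(),cv2.boxPoints(cv2.minAreaRect(cs)).round(1).tolist())
  img=C[n]['img'].astype(int)
  # crop dial
  x,y=(242,180) if n=='top' else (233,210)
t=[cv2.resize(C['top']['img'][145:225,170:270],None,fx=6,fy=6,interpolation=2),cv2.resize(C['side']['img'][170:295,165:285],None,fx=4,fy=4,interpolation=2)]
cv2.imwrite('pics/crop_t.png',t[0][:,:,::-1]);cv2.imwrite('pics/crop_s.png',t[1][:,:,::-1])
```

```text
tail [ 0.5587 -0.3213  0.0387] 0.003016911506961392
wedge_tail top [([348.6, 295.3], array([ 0.1482, -0.3534,  0.028 ])), ([339.0, 182.8], array([ 0.5639, -0.3234,  0.028 ])), ([264.6, 182.4], array([ 0.5615, -0.0437,  0.028 ]))]
wedge_tail side [([253.3, 133.2], array([ 0.5577, -0.3332,  0.028 ])), ([365.8, 138.3], array([ 0.1292, -0.3579,  0.028 ]))]
wedge_tip top [([317.1, 270.0], array([ 0.2391, -0.2421,  0.002 ])), ([298.9, 189.4], array([ 0.5414, -0.1747,  0.002 ])), ([266.7, 180.9], array([ 0.5726, -0.0522,  0.002 ]))]
wedge_tip side [([250.2, 166.8], array([ 0.5466, -0.1769,  0.002 ])), ([334.5, 158.5], array([ 0.2433, -0.2594,  0.002 ])), ([228.0, 274.8], array([0.5442, 0.2554, 0.002 ]))]
top wedge 0.76 [335.1, 290.2] 621 [[311.5, 272.5], [321.0, 263.0], [357.0, 299.0], [347.5, 308.5]]
top wedge 0.65 [324.2, 184.6] 624 [[297.3999938964844, 180.60000610351562], [346.6000061035156, 172.39999389648438], [348.8999938964844, 186.5], [299.79998779296875, 194.6999969482422]]
top lightbox 0.81 [225.6, 182.0] 4328 [[178.8000030517578, 160.0], [265.0, 153.60000610351562], [268.79998779296875, 204.60000610351562], [182.60000610351562, 211.0]]
side wedge 0.94 [352.8, 146.5] 705 [[328.29998779296875, 158.1999969482422], [367.20001220703125, 126.5999984741211], [378.29998779296875, 140.3000030517578], [339.3999938964844, 171.8000030517578]]
side wedge 0.75 [250.7, 145.2] 604 [[243.0, 123.0], [257.0, 123.0], [257.0, 167.0], [243.0, 167.0]]
side lightbox 0.59 [233.1, 228.2] 5563 [[192.6999969482422, 272.3999938964844], [195.1999969482422, 183.8000030517578], [264.5, 185.8000030517578], [261.8999938964844, 274.29998779296875]]
side lightbox 0.55 [247.5, 344.6] 1073 [[225.5, 324.3999938964844], [257.6000061035156, 323.6000061035156], [259.1000061035156, 383.0], [227.0, 383.79998779296875]]
```

View pics/crop_t.png

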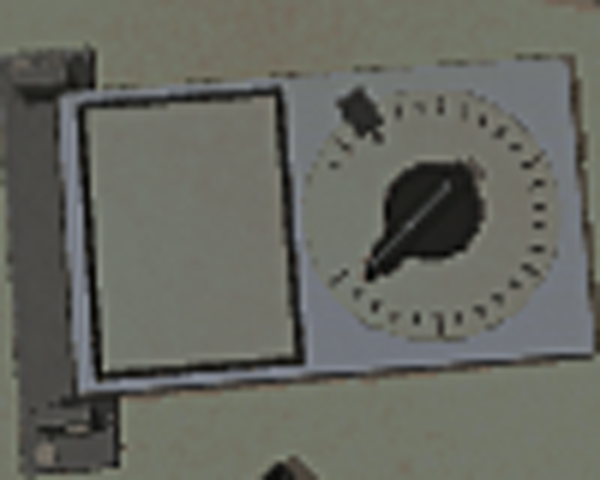

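View pics/crop_s.png

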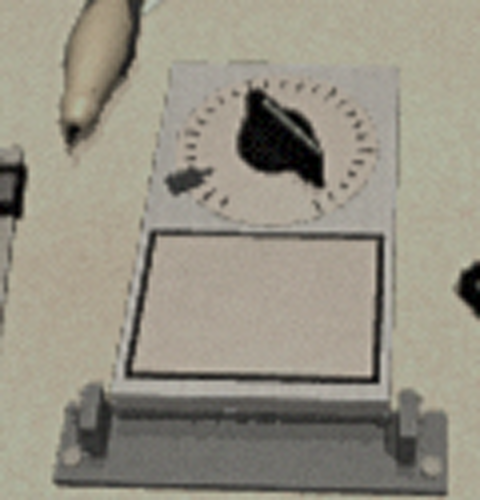

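The crops show the nose at lower-left (370,275) and the tab's inner point at (378,138) in the top crop, with the panel corners clear in both. I'll fit the box pose from those corners.

```bash
cat > fit.py <<'E'
from h import *
from scipy.optimize import least_squares
def R(yaw,t):
    c,s=np.cos(yaw),np.sin(yaw); ct,st=np.cos(t),np.sin(t)
    return np.array([[c,-s,0],[s,c,0],[0,0,1]])@np.array([[1,0,0],[0,ct,-st],[0,st,ct]])
def box(p,L): # p: X,Y,H,yaw,t ; t>0 => free edge low
    return np.array(p[:3])+R(p[3],p[4])@np.array(L)
E
python3 - <<'E'
from fit import *
np.set_printoptions(precision=4,suppress=True)
C={n:capture(n) for n in('top','side')}
cor=[(.095,-.32,.012),(-.095,-.32,.012),(.095,0,.012),(-.095,0,.012)]
obs={'side':[(207.5,185.75),(265,187),(192.5,268),(262.5,270.5)],'top':[(265.3,154.5),(268.8,204.2),(180,160.5),(183.3,210.3)]}
def f(p):
    r=[]
    for n in C:
        for k in range(4): r+=list((proj(C[n],box(list(p[:4])+[.065],cor[k]))-obs[n][k])*(1 if k<2 else .5))
    return r
s=least_squares(f,[.56,.26,.044,0.03]);p=list(s.x)+[.065];print(s.x,np.array(s.fun).round(1))
print('edge mid underside',box(p,(0,-.32,-.01)))
Ri=R(p[3],p[4])
def onpan(n,px,h):
    o,d=ray(C[n],px);n_=Ri[:,2];q=np.array(p[:3])+n_*(.012+h);k=((q-o)@n_)/(d@n_);return Ri.T@(o+k*d-np.array(p[:3]))
c=lambda u,v:(170+u/6,145+v/6)
e=lambda u,v:(165+u/4,170+v/4)
print('disc',onpan('top',c(432,216),0),onpan('side',e(282,152),0))
print('tab',onpan('top',c(378,138),0),onpan('side',e(210,172),0))
print('tab outer',onpan('top',c(345,97),0),onpan('side',e(168,183),0))
print('nose',onpan('top',c(370,272),.035),onpan('side',e(321,182),.03))
print('bar back',onpan('top',c(478,165),.035))
for n in C:
  for l,h in(('dial_center',0),('index_mark',0),('pointer_tip',.022)):
    for q in landmark_of(n,l)[:2]: print(n,l,q['score'],onpan(n,q['point'],h))
E
```

```text
[0.5418 0.2657 0.0393 0.1   ] [-0.5  0.1  0.6 -0.1 -0.1 -0.  -0.2  0.2  0.6 -0.1 -0.3 -0.1 -0.3  0.3
 -0.3  0. ]
edge mid underside [ 0.5736 -0.0514  0.0085]
disc [-0.0004 -0.2257  0.012 ] [-0.0052 -0.223   0.012 ]
tab [ 0.0516 -0.1961  0.012 ] [ 0.0492 -0.2005  0.012 ]
tab outer [ 0.0793 -0.1776  0.012 ] [ 0.0804 -0.1883  0.012 ]
nose [-0.0393 -0.1833  0.047 ] [-0.0405 -0.1677  0.042 ]
bar back [ 0.0222 -0.2544  0.047 ]
top dial_center 0.7 [ 0.0052 -0.222   0.012 ]
top dial_center 0.7 [ 0.0523 -0.1973  0.012 ]
top index_mark 0.37 [ 0.0514 -0.1995  0.012 ]
top pointer_tip 0.71 [-0.0411 -0.1817  0.034 ]
top pointer_tip 0.27 [-0.2453 -0.467   0.034 ]
side dial_center 0.6 [-0.0016 -0.2276  0.012 ]
side index_mark 0.5 [ 0.0528 -0.2145  0.012 ]
side pointer_tip 0.82 [-0.0358 -0.1727  0.034 ]
```

```bash
cat > plan.py <<'E'
from h import *
from scipy.spatial.transform import Rotation as Ro
def down(a): # tool z down, tool y at world angle a
    y=np.array([np.cos(a),np.sin(a),0]);z=np.array([0,0,-1.]);return np.c_[np.cross(y,z),y,z]
def plan(P,Rt,mode='rot'):
    s=sense();R0=np.array(s['ee_rot']);p=np.array(s['tcp_pos'])
    w=Ro.from_matrix(R0.T@Rt).as_rotvec(); 
    print('tool angle y deg',np.degrees(np.arctan2(R0[1,1],R0[0,1])),'rotvec',w.round(4),'d before rot mm',(R0.T@(np.array(P)-p)*1e3).round(1),'d after rot',(Rt.T@(np.array(P)-p)*1e3).round(1))
E
python3 - <<'E'
from plan import *
s=sense();print(np.round(s['ee_rot'],3),s['tcp_pos'],s['time_s'],s['wrist_force'])
for a in(5.9,185.9): plan([.561,-.328,.15],down(np.radians(a)))
E
```

```text
[[ 0.928 -0.372 -0.   ]
 [-0.372 -0.928 -0.   ]
 [ 0.     0.    -1.   ]] [0.23228975 0.58018914 0.1853191 ] 2.5 [-0.07646858  0.86495491  0.60915691]
tool angle y deg -111.82280896882634 rotvec [ 0.0000e+00  1.0000e-04 -2.0547e+00] d before rot mm [642.8 720.9  35.4] d after rot [-937.2  233.6   35.3]
tool angle y deg -111.82280896882634 rotvec [ 1.0000e-04 -0.0000e+00  1.0869e+00] d before rot mm [642.8 720.9  35.4] d after rot [ 937.2 -233.6   35.3]
```

Request:
step_arm(
  linear=[
    [0,0,0],
    [0,0,0],
    [0,0,0],
    [0,0,0],
    [0,0,0],
    [0,0,0],
  ],
  delta_rot=[
    [0,0,0.181],
    [0,0,0.181],
    [0,0,0.181],
    [0,0,0.181],
    [0,0,0.181],
    [0,0,0.181],
  ],
  grip=[87,87,87,87,87,87],
)

```text
time_s: 3.25
tcp_pos: [0.2322, 0.5802, 0.1854]
ee_rot: [[0.098, -0.995, 0.0], [-0.995, -0.098, 0.0], [-0.0, -0.0, -1.0]]
wrist_force: [-1.3, -0.7, 0.6]
gripper_width: 1.0
gripper_force: 0.0
```

Request:
step_arm(
  linear=[
    [50,-12.5,0],
    [50,-12.5,0],
    [50,-12.5,0],
    [50,-12.5,0],
    [50,-12.5,0],
    [50,-12.5,0],
    [50,-12.5,0],
    [50,-12.5,0],
    [50,-12.5,0],
    [50,-12.5,0],
  ],
  delta_rot=[
    [0,0,0],
    [0,0,0],
    [0,0,0],
    [0,0,0],
    [0,0,0],
    [0,0,0],
    [0,0,0],
    [0,0,0],
    [0,0,0],
    [0,0,0],
  ],
  grip=[87,87,87,87,87,87,87,87,87,87],
)

```text
time_s: 4.5
tcp_pos: [0.409, 0.0944, 0.1859]
ee_rot: [[0.104, -0.995, 0.001], [-0.995, -0.104, 0.001], [-0.001, -0.001, -1.0]]
wrist_force: [0.3, 0.9, -0.4]
gripper_width: 0.998
gripper_force: 0.0
```

Request:
step_arm(
  linear=[
    [50,-12.5,0],
    [50,-12.5,0],
    [50,-12.5,0],
    [50,-12.5,0],
    [50,-12.5,0],
    [50,-12.5,0],
    [50,-12.5,0],
    [50,-12.5,0],
    [37,-9,0],
    [0,0,0],
  ],
  delta_rot=[
    [0,0,0],
    [0,0,0],
    [0,0,0],
    [0,0,0],
    [0,0,0],
    [0,0,0],
    [0,0,0],
    [0,0,0],
    [0,0,0],
    [0,0,0],
  ],
  grip=[87,87,87,87,87,87,87,87,87,87],
)

```text
time_s: 5.75
tcp_pos: [0.5623, -0.3297, 0.184]
ee_rot: [[0.101, -0.995, -0.001], [-0.995, -0.101, 0.0], [-0.0, 0.001, -1.0]]
wrist_force: [-1.1, 0.5, 0.0]
gripper_width: 1.002
gripper_force: 0.0
```

Run:
```python
from plan import *
s=sense();print(s['tcp_pos'],s['time_s'],s['joints'])
C={n:capture(n) for n in('top','side')}
for l in('wedge_tail','wedge_tip'):
  for n in C: print(l,n,[(q['point'],atz(C[n],q['point'],.028 if l[-1]=='l' else .002)) for q in landmark_of(n,l)])
plan([.561,-.328,.012],down(np.radians(185.9)))
```

```text
[ 0.5623385  -0.32970971  0.18404785] 5.75 [-1.61885630e+01  2.47609461e+01  4.52693650e+00  1.01002261e-02
 -6.98350423e+01  2.19551930e+01]
wedge_tail top [([341.8, 183.6], array([ 0.56102711, -0.33390269,  0.028     ])), ([182.9, 187.1], array([0.53950619, 0.262413  , 0.028     ]))]
wedge_tail side [([249.0, 131.9], array([ 0.57541624, -0.33878132,  0.028     ])), ([370.7, 139.3], array([ 0.11115537, -0.35441726,  0.028     ])), ([229.3, 266.4], array([0.54100537, 0.24250426, 0.028     ]))]
wedge_tip top [([316.3, 264.7], array([ 0.25859681, -0.2391486 ,  0.002     ]))]
wedge_tip side [([334.3, 159.7], array([ 0.24409615, -0.25290637,  0.002     ])), ([249.3, 165.2], array([ 0.5511078 , -0.18454202,  0.002     ])), ([226.5, 269.3], array([0.55174946, 0.23904762, 0.002     ]))]
tool angle y deg -173.96426191651707 rotvec [-0.0005 -0.0001  0.0024] d before rot mm [  1.4   1.5 173.9] d after rot [  1.4   1.4 173.9]
```

Request:
step_arm(
  linear=[
    [0,0,40],
    [0,0,40],
    [0,0,40],
    [0,0,30],
    [0,0,22],
    [0,0,0],
    [0,0,0],
    [0,0,0],
    [0,0,0],
    [0,0,0],
  ],
  delta_rot=[
    [0,0,0],
    [0,0,0],
    [0,0,0],
    [0,0,0],
    [0,0,0],
    [0,0,0],
    [0,0,0],
    [0,0,0],
    [0,0,0],
    [0,0,0],
  ],
  grip=[87,87,87,87,87,87,20,20,20,20],
)

```text
time_s: 7.3
tcp_pos: [0.5625, -0.3275, 0.0139]
ee_rot: [[0.104, -0.995, 0.001], [-0.995, -0.104, -0.0], [0.0, -0.001, -1.0]]
wrist_force: [2.3, -0.4, -0.8]
gripper_width: 0.632
gripper_force: 1.0
```

Request:
step_arm(
  linear=[
    [0,0,0],
    [0,0,0],
    [0,0,0],
  ],
  delta_rot=[
    [0,0,0],
    [0,0,0],
    [0,0,0],
  ],
  grip=[20,20,20],
)

```text
time_s: 7.68
tcp_pos: [0.5635, -0.3279, 0.0141]
ee_rot: [[0.104, -0.995, 0.003], [-0.995, -0.104, -0.001], [0.001, -0.003, -1.0]]
wrist_force: [1.9, 0.1, 2.7]
gripper_width: 0.503
gripper_force: 30.0
```

Run:
```python
from plan import *
s=sense();print(s['tcp_pos'],s['time_s'])
C={n:capture(n) for n in('top','side')}
for l in('wedge_tail','wedge_tip'):
  for n in C: print(l,n,[(q['point'],atz(C[n],q['point'],.028 if l[-1]=='l' else .002)) for q in landmark_of(n,l)])
t=cv2.resize(C['side']['img'][90:230,180:320],None,fx=4,fy=4,interpolation=2);cv2.imwrite('pics/g.png',t[:,:,::-1])
```

```text
[ 0.56354361 -0.32791961  0.01413798] 7.675
wedge_tail top [([349.3, 298.6], array([ 0.13636795, -0.35587538,  0.028     ])), ([268.8, 142.0], array([ 0.71845817, -0.05821814,  0.028     ])), ([340.8, 180.8], array([ 0.57170088, -0.33031333,  0.028     ]))]
wedge_tail side [([250.6, 130.9], array([ 0.57015444, -0.34550201,  0.028     ])), ([368.1, 138.9], array([ 0.1207556, -0.355493 ,  0.028    ]))]
wedge_tip top [([318.7, 262.7], array([ 0.26606356, -0.24811129,  0.002     ]))]
wedge_tip side [([250.0, 166.0], array([ 0.54795247, -0.18081694,  0.002     ])), ([333.8, 160.5], array([ 0.24593724, -0.24842657,  0.002     ])), ([251.1, 134.8], array([ 0.56997619, -0.35308095,  0.002     ])), ([251.8, 147.4], array([ 0.55628021, -0.2804986 ,  0.002     ]))]
```

View pics/g.png

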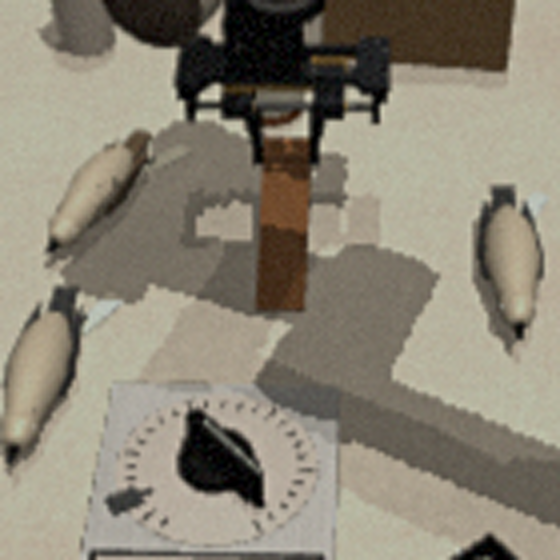

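The side crop shows the fingers on the tail at about (288,150) and the wedge pointing straight at the box, with its tip at (280,310). The grip holds, so I'll push.

Request:
step_arm(
  linear=[
    [-20,-6,0],
    [-20,-6,0],
    [-20,-6,0],
    [-20,-6,0],
    [-20,-6,0],
    [-15,0,0],
    [-10,0,0],
    [0,0,0],
  ],
  delta_rot=[
    [0,0,0],
    [0,0,0],
    [0,0,0],
    [0,0,0],
    [0,0,0],
    [0,0,0],
    [0,0,0],
    [0,0,0],
  ],
  grip=[20,20,20,20,20,20,20,20],
)

```text
time_s: 8.98
tcp_pos: [0.5777, -0.1997, 0.0139]
ee_rot: [[0.105, -0.994, -0.003], [-0.994, -0.105, -0.0], [0.0, 0.003, -1.0]]
wrist_force: [0.1, 0.8, 7.4]
gripper_width: 0.506
gripper_force: 30.0
```

Request:
step_arm(
  linear=[
    [-10,0,0],
    [-10,0,0],
    [-10,0,0],
    [0,0,0],
  ],
  delta_rot=[
    [0,0,0],
    [0,0,0],
    [0,0,0],
    [0,0,0],
  ],
  grip=[20,20,20,20],
)

```text
time_s: 9.48
tcp_pos: [0.575, -0.1718, 0.0138]
ee_rot: [[0.105, -0.994, -0.002], [-0.994, -0.105, -0.003], [0.002, 0.003, -1.0]]
wrist_force: [1.3, -6.2, 5.3]
gripper_width: 0.503
gripper_force: 30.0
```

Request:
step_arm(
  linear=[
    [-10,0,0],
    [-10,0,0],
    [-10,0,0],
    [0,0,0],
  ],
  delta_rot=[
    [0,0,0],
    [0,0,0],
    [0,0,0],
    [0,0,0],
  ],
  grip=[20,20,20,20],
)

```text
time_s: 9.98
tcp_pos: [0.5716, -0.1426, 0.0138]
ee_rot: [[0.105, -0.995, -0.003], [-0.995, -0.105, -0.003], [0.003, 0.003, -1.0]]
wrist_force: [2.4, -9.9, 4.6]
gripper_width: 0.503
gripper_force: 30.0
```

Run:
```python
from plan import *
np.set_printoptions(precision=4,suppress=True)
s=sense();print(s['tcp_pos'],s['time_s'],s['wrist_force'])
C={n:capture(n) for n in('top','side')}
print([(q['score'],q['point'],atz(C['side'],q['point'],.028)) for q in landmark_of('side','wedge_tail')])
print([(q['score'],q['point'],atz(C['side'],q['point'],.002)) for q in landmark_of('side','wedge_tip')],atz(C['side'],(250,167.75),.002))
t=cv2.resize(C['side']['img'][110:280,150:350],None,fx=4,fy=3.5,interpolation=2);cv2.imwrite('pics/p.png',t[:,:,::-1])
```

```text
[ 0.5716 -0.1426  0.0138] 9.975 [ 2.4155 -9.9268  4.6082]
[(0.63, [240.2, 165.2], array([ 0.5784, -0.155 ,  0.028 ])), (0.59, [364.9, 140.1], array([ 0.1332, -0.347 ,  0.028 ])), (0.36, [191.2, 186.4], array([ 0.725, -0.035,  0.028]))]
[(0.89, [332.5, 161.0], array([ 0.2507, -0.2452,  0.002 ])), (0.51, [241.1, 166.1], array([ 0.58  , -0.1762,  0.002 ]))] [ 0.5466 -0.172   0.002 ]
```

View pics/p.png

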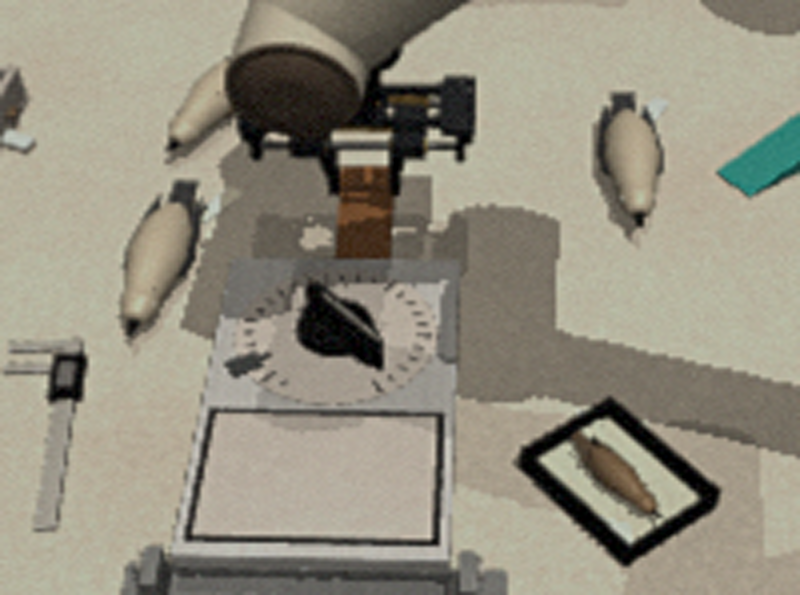

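The tip is about 66 mm under the edge at (365,258) in the crop, so about 30 mm remains.

Request:
step_arm(
  linear=[
    [-8,0,0],
    [-8,0,0],
    [-8,0,0],
    [-6,0,0],
    [0,0,0],
    [0,0,0],
  ],
  delta_rot=[
    [0,0,0],
    [0,0,0],
    [0,0,0],
    [0,0,0],
    [0,0,0],
    [0,0,0],
  ],
  grip=[20,20,20,20,20,20],
)

```text
time_s: 10.92
tcp_pos: [0.5681, -0.1136, 0.0138]
ee_rot: [[0.104, -0.995, -0.004], [-0.995, -0.104, -0.004], [0.003, 0.005, -1.0]]
wrist_force: [1.9, -12.1, 5.6]
gripper_width: 0.507
gripper_force: 30.0
```

Run:
```python
from fit import *
np.set_printoptions(precision=4,suppress=True)
s=sense();print(s['tcp_pos'],s['time_s'],s['wrist_force'])
C={n:capture(n) for n in('top','side')}
t=cv2.resize(C['side']['img'][170:290,170:300],None,fx=5,fy=5,interpolation=2)
for t_ in(0,.03,-.03):
  p=[.5418,.2657,.0405,.1,t_]
  for x in(.095,-.095):
    a=proj(C['side'],box(p,(x,-.32,.012)));print(t_,x,a,proj(C['top'],box(p,(x,-.32,.012))))
cv2.imwrite('pics/lv.png',t[:,:,::-1])
```

```text
[ 0.5681 -0.1136  0.0138] 10.925 [  1.8907 -12.0799   5.5793]
0 0.095 [207.3622 181.3052] [264.8839 153.0826]
0 -0.095 [264.7512 182.5302] [269.5654 203.1927]
0.03 0.095 [207.7145 183.1949] [264.8834 153.7293]
0.03 -0.095 [264.7382 184.4218] [269.5391 203.5813]
-0.03 0.095 [206.9941 179.4578] [264.8072 152.4361]
-0.03 -0.095 [264.7622 180.6814] [269.5132 202.8071]
```

View pics/lv.png

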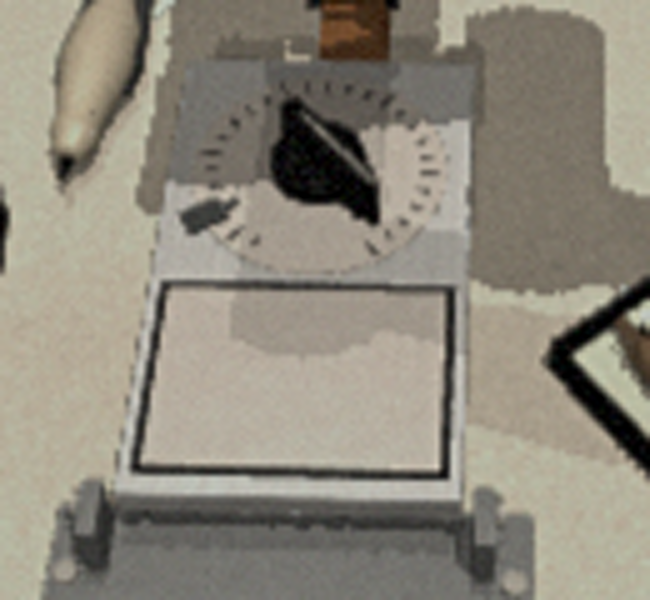

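The free-edge corners are at about (207.6,182.2) and (264.6,183.2), which gives roughly 0.01 rad low. I'll push 8 mm more and then release.

Request:
step_arm(
  linear=[
    [-4,0,0],
    [-4,0,0],
    [0,0,0],
    [0,0,0],
    [0,0,0],
    [0,0,0],
    [0,0,-30],
    [0,0,-40],
    [0,0,-50],
    [0,0,-30],
  ],
  delta_rot=[
    [0,0,0],
    [0,0,0],
    [0,0,0],
    [0,0,0],
    [0,0,0],
    [0,0,0],
    [0,0,0],
    [0,0,0],
    [0,0,0],
    [0,0,0],
  ],
  grip=[20,20,20,80,80,80,80,80,80,80],
)

```text
time_s: 12.28
tcp_pos: [0.5694, -0.1021, 0.1658]
ee_rot: [[0.105, -0.995, 0.002], [-0.995, -0.105, 0.0], [0.0, -0.002, -1.0]]
wrist_force: [0.2, 0.3, -0.5]
gripper_width: 0.916
gripper_force: 0.0
```

```bash
cat > look.py <<'E'
from fit import *
np.set_printoptions(precision=4,suppress=True)
p=[.5418,.2657,.0405,.1,0.003]
Ri=R(p[3],p[4])
def onpan(c,px,h):
    o,d=ray(c,px);n_=Ri[:,2];q=np.array(p[:3])+n_*(.012+h);k=((q-o)@n_)/(d@n_);return Ri.T@(o+k*d-np.array(p[:3]))
E
python3 - <<'E'
from look import *
s=sense();print(s['tcp_pos'],s['time_s'],s['joints'])
C={n:capture(n) for n in('top','side')}
for n in C:
  for l,h in(('dial_center',0),('index_mark',0),('pointer_tip',.022)):
    for q in landmark_of(n,l)[:2]: print(n,l,q['score'],onpan(C[n],q['point'],h)[:2])
print([(q['score'],atz(C['side'],q['point'],.028)) for q in landmark_of('side','wedge_tail')])
a=cv2.resize(C['side']['img'][150:230,190:290],None,fx=6,fy=6,interpolation=2)
b=cv2.resize(C['top']['img'][140:220,200:300],None,fx=6,fy=6,interpolation=2)
np.save('a.npy',C['top']['img'])
cv2.imwrite('pics/rel.png',cv2.resize(np.vstack([a,b]),None,fx=1,fy=.625)[:,:,::-1])
E
```

```text
[ 0.5694 -0.1021  0.1658] 12.275 [  5.8758  18.2979  -8.0964   0.0037 -63.4823   0.1242]
top dial_center 0.96 [ 0.0058 -0.2235]
top pointer_tip 0.47 [-0.0144 -0.0036]
side dial_center 0.88 [-0.0018 -0.233 ]
side index_mark 0.57 [ 0.0521 -0.1974]
side pointer_tip 0.7 [ 0.1361 -0.2657]
side pointer_tip 0.53 [-0.0411 -0.1743]
[(0.91, array([ 0.1197, -0.3714,  0.028 ])), (0.58, array([ 0.5713, -0.1093,  0.028 ]))]
```

View pics/rel.png

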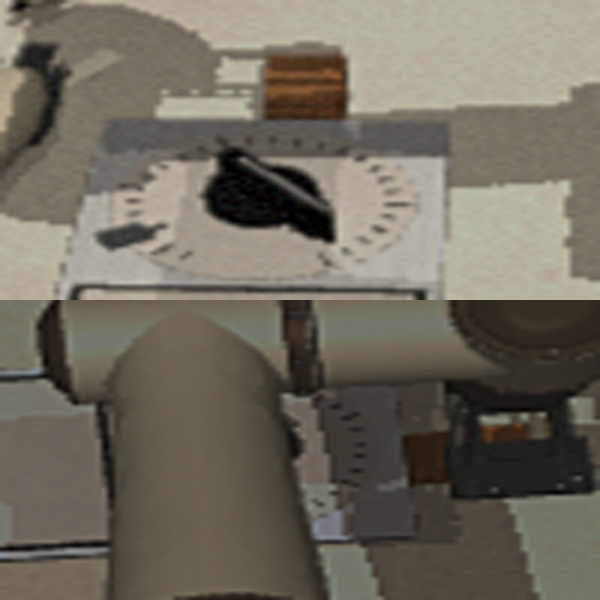

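The wedge stayed put under the edge at (305,90), and the edge corners match the level prediction. Next is the dial.

Request:
step_arm(
  linear=[
    [-48,0,0],
    [-48,0,0],
    [-48,0,0],
    [0,0,0],
    [0,0,0],
    [0,0,0],
    [0,0,0],
    [0,0,0],
    [0,0,0],
    [0,0,0],
  ],
  delta_rot=[
    [0,0,0],
    [0,0,0],
    [0,0,0],
    [0,0,0.18],
    [0,0,0.18],
    [0,0,0.18],
    [0,0,0.18],
    [0,0,0.18],
    [0,0,0.18],
    [0,0,0.18],
  ],
  grip=[60,60,60,60,60,60,60,60,60,60],
)

```text
time_s: 13.98
tcp_pos: [0.5536, 0.0406, 0.1625]
ee_rot: [[-0.918, -0.398, -0.002], [-0.398, 0.918, -0.001], [0.002, 0.0, -1.0]]
wrist_force: [-0.2, -0.2, 0.4]
gripper_width: 0.688
gripper_force: 0.0
```

Request:
step_arm(
  linear=[
    [0,0,0],
    [0,0,0],
    [0,0,0],
    [0,0,0],
    [0,0,0],
    [0,0,0],
    [0,0,0],
    [0,0,0],
  ],
  delta_rot=[
    [0,0,0.18],
    [0,0,0.18],
    [0,0,0.18],
    [0,0,0.18],
    [0,0,0.18],
    [0,0,0.18],
    [0,0,0.077],
    [0,0,0],
  ],
  grip=[60,60,60,60,60,60,60,60],
)

```text
time_s: 14.98
tcp_pos: [0.5537, 0.0406, 0.1626]
ee_rot: [[-0.738, 0.675, -0.001], [0.675, 0.738, -0.001], [0.001, -0.001, -1.0]]
wrist_force: [-0.2, -0.3, -0.5]
gripper_width: 0.686
gripper_force: 0.0
```

Run:
```python
from look import *
from plan import plan,down
s=sense();print(s['tcp_pos'],s['time_s'],s['joints'])
D=box(p,(.0005,-.2255,.012));print(D)
plan([D[0],D[1],.071],down(np.radians(47.5)))
C=capture('side')
for q in landmark_of('side','pointer_tip')[:2]: print(q['score'],onpan(C,q['point'],.022)[:2])
t=cv2.resize(C['img'][140:240,170:300],None,fx=5,fy=5,interpolation=2)
for P in[(0,-.2255,.056),(0,-.2255,.012),(.0515,-.198,.012)]:
  a=proj(C,box(p,P));cv2.circle(t,tuple(int(v) for v in((a-[170,140])*5)),3,(255,0,0),-1)
cv2.imwrite('pics/dial.png',t[:,:,::-1])
```

```text
[0.5537 0.0406 0.1626] 14.975 [  20.9177   16.342   -11.4123   -0.0028  -62.3363 -153.3891]
[0.5648 0.0413 0.0518]
tool angle y deg 47.52736641316351 rotvec [-0.0014 -0.0007  0.0005] d before rot mm [-7.8  8.2 91.6] d after rot [-7.7  8.1 91.6]
0.58 [-0.0439 -0.1733]
```

View pics/dial.png

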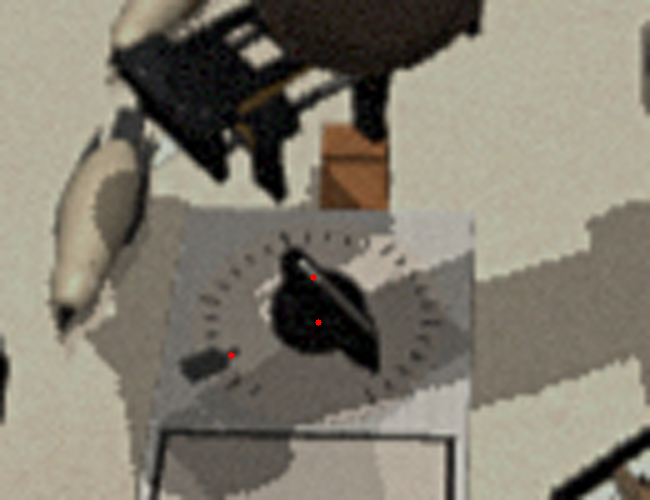

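The projected dial axis (313,278)/(318,322) and tab point (232,355) agree with the picture. I'll go down and grip the bar.

Request:
step_arm(
  linear=[
    [-8,8,0],
    [0,0,30],
    [0,0,30],
    [0,0,20],
    [0,0,11],
    [0,0,0],
    [0,0,0],
    [0,0,0],
    [0,0,0],
    [0,0,0],
  ],
  delta_rot=[
    [0,0,0],
    [0,0,0],
    [0,0,0],
    [0,0,0],
    [0,0,0],
    [0,0,0],
    [0,0,0],
    [0,0,0],
    [0,0,0],
    [0,0,0],
  ],
  grip=[60,60,60,60,60,5,5,5,5,5],
)

```text
time_s: 16.32
tcp_pos: [0.5654, 0.0412, 0.0727]
ee_rot: [[-0.737, 0.676, 0.001], [0.676, 0.737, 0.0], [-0.0, 0.001, -1.0]]
wrist_force: [-0.8, -0.1, -0.2]
gripper_width: 0.204
gripper_force: 0.0
```

Request:
step_arm(
  linear=[
    [0,0,0],
    [0,0,0],
  ],
  delta_rot=[
    [0,0,0],
    [0,0,0],
  ],
  grip=[5,5],
)

```text
time_s: 16.58
tcp_pos: [0.5653, 0.0412, 0.0723]
ee_rot: [[-0.737, 0.676, -0.0], [0.676, 0.737, -0.0], [0.0, -0.0, -1.0]]
wrist_force: [0.6, 0.7, 0.3]
gripper_width: 0.071
gripper_force: 0.0
```

Run:
```python
from look import *
from plan import plan,down
s=sense();print(s['tcp_pos'],s['time_s'],s['wrist_force'],s['moment'],s['gripper_width']*87,s['gripper_force'])
plan([.5648,.0413,.071],down(np.radians(47.5)))
```

```text
[0.5653 0.0412 0.0723] 16.575 [0.6354 0.6557 0.2868] [-0.027  -0.1486  0.0326] 6.197378009803754 0.0
tool angle y deg 47.475995204411035 rotvec [-0.     -0.     -0.0004] d before rot mm [ 0.4 -0.2  1.3] d after rot [ 0.4 -0.2  1.3]
```

Run:
```python
from look import *
C=capture('side')
t=cv2.resize(C['img'][120:240,170:300],None,fx=5,fy=5,interpolation=2)
for P in[(.5653,.0412,.0723)]:
  a=proj(C,P);cv2.circle(t,tuple(int(v) for v in((a-[170,120])*5)),3,(255,0,0),-1)
cv2.imwrite('pics/miss.png',t[:,:,::-1])
```

```text
(no output)
```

View pics/miss.png

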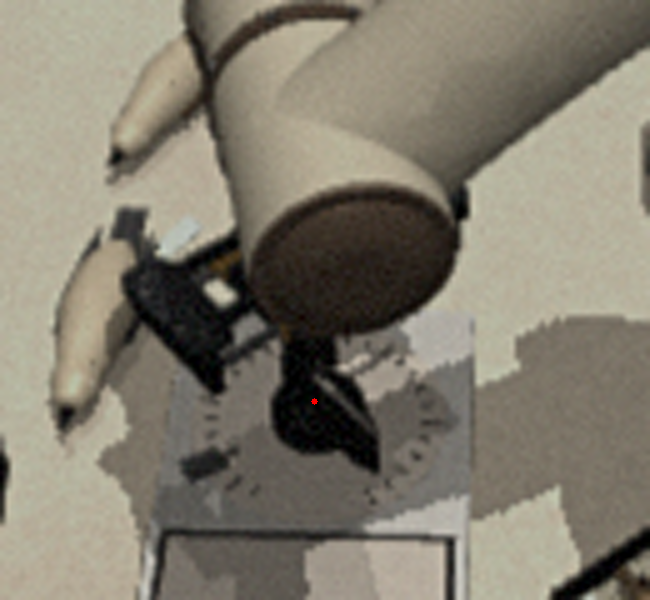

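The gripper shut to 6 mm without touching the bar, and in the picture the fingertips end at about (312,368), higher than the projected TCP at (314,401). I'll check numerically where the tips really are.

Run:
```python
from look import *
s=sense();print(s['gripper_width']*87,s['tcp_pos'],s['joints'])
C=capture('side')
Rm=np.array(s['ee_rot'])
def tips(T,yw,off,dz): return [proj(C,np.array(T)+o*np.array(yw)+np.array([0,0,dz])).round(1) for o in off]
print('g obs (244.5,130),(258,130)')
for dz in(0,.01,.02): print(dz,tips((.5635,-.3279,.0141),(-.995,-.104,0),(.028,-.028),dz))
print('dial obs (225,178),(245,167)')
for dz in(0,.01,.02): print(dz,tips((.5537,.0406,.1626),(.675,.738,0),(.036,-.036),dz))
```

```text
5.651776460596113 [0.5653 0.0412 0.0723] [  20.5429   22.5572  -16.5902   -0.0002  -50.855  -153.0704]
g obs (244.5,130),(258,130)
0 [array([258.9, 136.8]), array([244.5, 136.6])]
0.01 [array([258.9, 134.9]), array([244.4, 134.6])]
0.02 [array([258.9, 132.8]), array([244.3, 132.6])]
dial obs (225,178),(245,167)
0 [array([224.8, 186.8]), array([244.7, 174.9])]
0.01 [array([224.5, 184.5]), array([244.6, 172.5])]
0.02 [array([224.2, 182.1]), array([244.4, 170.1])]
```

Run:
```python
from look import *
for f,oy in(('dial.png',140),('miss.png',120)):
  g=cv2.cvtColor(cv2.imread('pics/'+f),cv2.COLOR_BGR2GRAY).astype(int)[2::5,2::5]
  for x in(62,65,75,80,85,90): print(f,170+x,{r+oy:int(g[r,x]) for r in range(178-oy,192-oy)})
# frame line (black) row between diffuser and dial
  for x in(40,60,80): print(' frame',x,oy+75+int(np.argmin(g[225-oy-10:235-oy,x]))-75+ (225-oy-10))
C=capture('side');g=cv2.cvtColor(C['img'],cv2.COLOR_RGB2GRAY)
# columns of the crop around the finger tips
print(g[176:214:2,222:248:1])
```

```text
dial.png 232 {178: 109, 179: 124, 180: 118, 181: 110, 182: 111, 183: 110, 184: 107, 185: 109, 186: 107, 187: 104, 188: 109, 189: 108, 190: 109, 191: 86}
dial.png 235 {178: 56, 179: 53, 180: 55, 181: 60, 182: 100, 183: 112, 184: 110, 185: 109, 186: 90, 187: 70, 188: 100, 189: 110, 190: 106, 191: 113}
dial.png 245 {178: 95, 179: 88, 180: 91, 181: 91, 182: 109, 183: 108, 184: 108, 185: 105, 186: 110, 187: 161, 188: 174, 189: 176, 190: 167, 191: 168}
dial.png 250 {178: 178, 179: 174, 180: 175, 181: 175, 182: 180, 183: 171, 184: 171, 185: 170, 186: 170, 187: 171, 188: 171, 189: 175, 190: 165, 191: 124}
dial.png 255 {178: 176, 179: 175, 180: 171, 181: 180, 182: 173, 183: 170, 184: 168, 185: 166, 186: 172, 187: 167, 188: 170, 189: 169, 190: 169, 191: 172}
dial.png 260 {178: 175, 179: 173, 180: 172, 181: 177, 182: 174, 183: 171, 184: 169, 185: 173, 186: 167, 187: 173, 188: 172, 189: 172, 190: 171, 191: 172}
 frame 40 226
 frame 60 227
 frame 80 227
miss.png 232 {178: 35, 179: 36, 180: 36, 181: 33, 182: 30, 183: 20, 184: 28, 185: 16, 186: 28, 187: 18, 188: 22, 189: 10, 190: 11, 191: 2}
miss.p
[... 2140 characters left out ...]
34  60  58
   21   0  20 100 111 112  90  86]
 [119 117  43   0  15  16  11  23   3   0  13  15  20  17   8   2   0  23
   54  49  19  47  87  89  93  92]
 [100 111  61   9   4   9  20   0  17  15  18   4   3   0   9   9   0   8
   14  22  53  47  43  91  92  92]
 [ 86  95  86  26  12  13   0  12   0  13   0   0   1  17   5   0  18   9
   14   3   0  21  28  54  90  94]
 [ 91  91  97  85  53  18   5   7   5  14   0   0  17  12  12   2   4   0
    8   9   0   2   0  36  95  95]
 [ 88  94  97  96  92  94  91  66  38  27  37  34  31  45  57  80  56  19
    0   0   1  15   0  36  95  98]
 [ 91  98  93  91  89  91  92  92  95  93  93  95  98  98  94  92  95  90
   60  12  11   0   2  15  90  95]]
```

The fingertips end right at the bar's top edge (row ~195), so they sit about 25 mm above the reported TCP. I'll open, go down carefully while watching the force, and close again.

Request:
step_arm(
  linear=[
    [0,0,0],
    [0,0,0],
    [0,0,0],
    [0,0,0],
    [0,0,0],
    [0,0,2],
    [0,0,2],
    [0,0,2],
    [0,0,0],
  ],
  delta_rot=[
    [0,0,0],
    [0,0,0],
    [0,0,0],
    [0,0,0],
    [0,0,0],
    [0,0,0],
    [0,0,0],
    [0,0,0],
    [0,0,0],
  ],
  grip=[50,50,50,50,50,50,50,50,50],
)

```text
time_s: 17.85
tcp_pos: [0.5652, 0.0412, 0.0661]
ee_rot: [[-0.737, 0.676, -0.001], [0.676, 0.737, -0.0], [0.0, -0.0, -1.0]]
wrist_force: [0.2, -0.4, -0.8]
gripper_width: 0.57
gripper_force: 0.0
```

Request:
step_arm(
  linear=[
    [0,0,2],
    [0,0,2],
    [0,0,2],
    [0,0,0],
  ],
  delta_rot=[
    [0,0,0],
    [0,0,0],
    [0,0,0],
    [0,0,0],
  ],
  grip=[50,50,50,50],
)

```text
time_s: 18.35
tcp_pos: [0.5652, 0.0412, 0.0601]
ee_rot: [[-0.737, 0.676, -0.0], [0.676, 0.737, -0.0], [0.0, -0.0, -1.0]]
wrist_force: [-0.5, 0.6, -0.2]
gripper_width: 0.575
gripper_force: 0.0
```

Request:
step_arm(
  linear=[
    [0,0,2],
    [0,0,2],
    [0,0,2],
    [0,0,2],
    [0,0,0],
  ],
  delta_rot=[
    [0,0,0],
    [0,0,0],
    [0,0,0],
    [0,0,0],
    [0,0,0],
  ],
  grip=[50,50,50,50,50],
)

```text
time_s: 18.98
tcp_pos: [0.5652, 0.0412, 0.0521]
ee_rot: [[-0.737, 0.676, -0.0], [0.676, 0.737, -0.0], [0.0, -0.0, -1.0]]
wrist_force: [-0.5, 0.5, -0.1]
gripper_width: 0.576
gripper_force: 0.0
```

Request:
step_arm(
  linear=[
    [0,0,0],
    [0,0,0],
    [0,0,0],
    [0,0,0],
    [0,0,0],
    [0,0,0],
    [0,0,0],
  ],
  delta_rot=[
    [0,0,0],
    [0,0,0],
    [0,0,0],
    [0,0,0],
    [0,0,0],
    [0,0,0],
    [0,0,0],
  ],
  grip=[5,5,5,5,5,5,5],
)

```text
time_s: 19.85
tcp_pos: [0.5642, 0.0401, 0.0523]
ee_rot: [[-0.737, 0.676, -0.002], [0.676, 0.737, -0.002], [0.001, -0.003, -1.0]]
wrist_force: [-2.4, -6.0, 3.4]
gripper_width: 0.169
gripper_force: 30.0
```

The bar is gripped at 14.7 mm. I'll shift 1.5 mm to ease the side force and turn counter-clockwise (−z in the tool frame).

Request:
step_arm(
  linear=[
    [0,-1.5,0],
    [0,0,0],
    [0,0,0],
    [0,0,0],
    [0,0,0],
    [0,0,0],
    [0,0,0],
  ],
  delta_rot=[
    [0,0,0],
    [0,0,-0.1],
    [0,0,-0.15],
    [0,0,-0.15],
    [0,0,-0.15],
    [0,0,-0.15],
    [0,0,0],
  ],
  grip=[5,5,5,5,5,5,5],
)

```text
time_s: 20.72
tcp_pos: [0.5644, 0.0403, 0.0523]
ee_rot: [[-0.999, 0.044, 0.0], [0.044, 0.999, 0.0], [-0.0, 0.0, -1.0]]
wrist_force: [-0.8, -1.9, 2.0]
gripper_width: 0.169
gripper_force: 30.0
```

```bash
cat > st.py <<'E'
from look import *
s=sense();Rm=np.array(s['ee_rot']);print(s['tcp_pos'],s['time_s'],'F tool',Rm.T@s['wrist_force'],s['moment'],s['gripper_width']*87,'handle ang box',np.arctan2(Rm[1,1],Rm[0,1])-.1,'j6',s['joints'][5])
C=capture('side')
for l,h in(('pointer_tip',.022),('index_mark',0)):
  for q in landmark_of('side',l)[:2]: print(l,q['score'],onpan(C,q['point'],h)[:2])
E
python3 st.py
```

```text
[0.5644 0.0403 0.0523] 20.725 F tool [ 0.7639 -1.9586 -1.997 ] [-0.5205  0.3272  0.1156] 14.740016047975038 handle ang box 1.4268595576436809 j6 -112.98503268888085
pointer_tip 0.66 [-0.0631 -0.2155]
index_mark 0.41 [ 0.0498 -0.212 ]
```

Request:
step_arm(
  linear=[
    [0,0,0],
    [0,0,0],
    [0,0,0],
    [0,0,0],
    [0,0,0],
    [0,0,0],
    [0,0,0],
    [0,0,0],
    [0,0,0],
    [0,0,0],
  ],
  delta_rot=[
    [0,0,-0.15],
    [0,0,-0.15],
    [0,0,-0.15],
    [0,0,-0.15],
    [0,0,-0.15],
    [0,0,-0.15],
    [0,0,-0.15],
    [0,0,-0.15],
    [0,0,-0.15],
    [0,0,-0.15],
  ],
  grip=[5,5,5,5,5,5,5,5,5,5],
)

```text
time_s: 22.12
tcp_pos: [0.5642, 0.0405, 0.0523]
ee_rot: [[-0.111, -0.994, -0.0], [-0.994, 0.111, 0.001], [-0.001, 0.0, -1.0]]
wrist_force: [-2.2, -0.4, 1.5]
gripper_width: 0.166
gripper_force: 30.1
```

Request:
step_arm(
  linear=[
    [0,0,0],
    [0,0,0],
    [0,0,0],
    [0,0,0],
    [0,0,0],
    [0,0,0],
    [0,0,0],
    [0,0,0],
    [0,0,0],
    [0,0,0],
  ],
  delta_rot=[
    [0,0,-0.15],
    [0,0,-0.15],
    [0,0,-0.15],
    [0,0,-0.15],
    [0,0,-0.15],
    [0,0,-0.15],
    [0,0,-0.15],
    [0,0,-0.15],
    [0,0,-0.15],
    [0,0,-0.15],
  ],
  grip=[5,5,5,5,5,5,5,5,5,5],
)

```text
time_s: 23.38
tcp_pos: [0.5639, 0.0403, 0.0523]
ee_rot: [[0.984, -0.181, -0.0], [-0.181, -0.984, 0.001], [-0.001, -0.0, -1.0]]
wrist_force: [-1.9, -1.5, 2.5]
gripper_width: 0.168
gripper_force: 30.1
```

Request:
step_arm(
  linear=[
    [0,0,0],
    [0,0,0],
    [0,0,0],
    [0,0,0],
    [0,0,0],
  ],
  delta_rot=[
    [0,0,-0.15],
    [0,0,-0.15],
    [0,0,-0.15],
    [0,0,-0.1],
    [0,0,0],
  ],
  grip=[5,5,5,5,5],
)

```text
time_s: 24.0
tcp_pos: [0.564, 0.0402, 0.0523]
ee_rot: [[0.935, 0.356, -0.001], [0.356, -0.935, 0.0], [-0.0, -0.0, -1.0]]
wrist_force: [-3.6, -1.2, 2.7]
gripper_width: 0.165
gripper_force: 30.0
```

```bash
python3 st.py
```

```text
[0.564  0.0402 0.0523] 24.0 F tool [-3.7617 -0.1512 -2.6693] [-0.3634  0.6877 -0.032 ] 14.335832838608422 handle ang box -1.3071851873195637 j6 90.37480083549046
pointer_tip 0.7 [ 0.0541 -0.2124]
pointer_tip 0.33 [ 0.1897 -0.0938]
index_mark 0.39 [ 0.0537 -0.2079]
```

Run:
```python
from look import *
import look
C={n:capture(n) for n in('top','side')}
look.p=[.5418,.2657,.0393,.1,.065];look.Ri=R(.1,.065)
for f,n,s,o,roi in(('crop_t.png','top',6,(170,145),(325,385,80,150)),('crop_s.png','side',4,(165,170),(160,220,160,200))):
  g=cv2.cvtColor(cv2.imread('pics/'+f),cv2.COLOR_BGR2GRAY);x0,x1,y0,y1=roi
  w=g[y0:y1,x0:x1]; th=(np.percentile(w,5)+np.percentile(w,85))/2
  m=(w<th).astype(np.uint8);k,L,S,cen=cv2.connectedComponentsWithStats(m);i=1+np.argmax(S[1:,4])
  ys,xs=np.nonzero(L==i); pts=[]
  for X,Y in zip(xs+x0,ys+y0): pts.append(look.onpan(C[n],((X+.5)/s-.5+o[0],(Y+.5)/s-.5+o[1]),0)[:2])
  q=np.array(pts);c=q.mean(0);e=np.linalg.eigh(np.cov(q.T));d=c-np.array([-.0004,-.2266])
  print(n,'th',th,S[i],'cen',c,'sd',np.sqrt(e[0]),'axis ang',np.arctan2(*e[1][::-1,1]),'rad',np.hypot(*d),'ang',np.arctan2(d[1],d[0]))
```

```text
top th 78.5 [  12    8   47   55 1441] cen [ 0.0692 -0.1853] sd [0.0054 0.009 ] axis ang -2.6270032750937067 rad 0.08092361923682283 ang 0.5352093117521136
side th 109.0 [  5   6  48  30 774] cen [ 0.0681 -0.1936] sd [0.0056 0.0092] axis ang -2.587004891760178 rad 0.0760434340168827 ang 0.44954324763555614
```

Request:
step_arm(
  linear=[
    [0,0,0],
    [0,0,0],
    [0,0,0],
  ],
  delta_rot=[
    [0,0,-0.12],
    [0,0,-0.115],
    [0,0,0],
  ],
  grip=[5,5,5],
)

```text
time_s: 24.62
tcp_pos: [0.564, 0.0401, 0.0523]
ee_rot: [[0.826, 0.564, -0.001], [0.564, -0.826, -0.0], [-0.0, -0.0, -1.0]]
wrist_force: [-2.3, -0.8, 2.1]
gripper_width: 0.166
gripper_force: 30.0
```

Request:
step_arm(
  linear=[
    [0,0,0],
    [0,0,0],
    [0,0,0],
    [0,0,0],
    [0,0,0],
    [0,0,-30],
    [0,0,-40],
    [0,0,-50],
    [0,0,-30],
  ],
  delta_rot=[
    [0,0,0],
    [0,0,0],
    [0,0,0],
    [0,0,0],
    [0,0,0],
    [0,0,0],
    [0,0,0],
    [0,0,0],
    [0,0,0],
  ],
  grip=[5,50,50,50,50,50,50,50,50],
)

```text
time_s: 25.75
tcp_pos: [0.5654, 0.0403, 0.2054]
ee_rot: [[0.825, 0.566, 0.004], [0.566, -0.825, 0.001], [0.004, 0.002, -1.0]]
wrist_force: [0.1, -0.6, -0.8]
gripper_width: 0.576
gripper_force: 0.0
```

```bash
python3 st.py; python3 -c "
from plan import *
print(sense()['joints']);plan([.40,-.25,.30],np.array(sense()['ee_rot']))"
```

```text
[0.5654 0.0403 0.2054] 25.75 F tool [-0.2397  0.5847  0.7859] [-0.0235 -0.1012 -0.0155] 50.15277581290907 handle ang box -1.0694393143874612 j6 103.96956876363603
index_mark 0.7 [ 0.1336 -0.5058]
index_mark 0.52 [ 0.0521 -0.2103]
[ 2.04707659e+01  1.54735353e+01 -6.39586357e+00 -4.60095301e-04
 -6.78636187e+01  1.03969049e+02]
tool angle y deg -55.560502703490435 rotvec [0. 0. 0.] d before rot mm [-300.2  146.2  -96.9] d after rot [-300.2  146.2  -96.9]
```

Request:
step_arm(
  linear=[
    [-40,20,-13],
    [-40,20,-13],
    [-40,20,-13],
    [-40,20,-13],
    [-40,20,-13],
    [-40,20,-13],
    [-40,20,-13],
    [0,0,0],
  ],
  delta_rot=[
    [0,0,0],
    [0,0,0],
    [0,0,0],
    [0,0,0],
    [0,0,0],
    [0,0,0],
    [0,0,0],
    [0,0,0],
  ],
  grip=[50,50,50,50,50,50,50,50],
)

```text
time_s: 26.9
tcp_pos: [0.4113, -0.2355, 0.293]
ee_rot: [[0.827, 0.562, -0.0], [0.562, -0.827, 0.0], [-0.0, -0.0, -1.0]]
wrist_force: [0.2, 0.4, 0.3]
gripper_width: 0.58
gripper_force: 0.0
```

Run:
```python
from look import *
c0=np.array([-.0004,-.2266])
for k in range(2):
 C={n:capture(n) for n in('top','side')}
 for n in C:
  for l,h in(('pointer_tip',.022),('index_mark',0),('dial_center',0)):
    for q in landmark_of(n,l)[:2]:
      a=onpan(C[n],q['point'],h)[:2];d=a-c0
      if np.hypot(*d)<.1: print(n,l,round(q['score'],2),np.array(q['point']).round(1),a,'ang',np.arctan2(d[1],d[0]),'r',np.hypot(*d))
for n in C:
  g=cv2.cvtColor(C[n]['img'],cv2.COLOR_RGB2GRAY)
  # rectify the panel around the dial: x right=box x, y up
  for h,tag in((0,'panel'),(.022,'mid'),(.044,'top')):
    r=np.arange(.02,.1,.001);A=np.arange(0,1.05,.04)
    M=np.array([[proj(C[n],box(p,(c0[0]+R_*np.cos(a),c0[1]+R_*np.sin(a),.012+h))) for R_ in r] for a in A]).astype(np.float32)
    v=cv2.remap(g,M[...,0],M[...,1],1)
    print(n,tag,'r=35,40,45,50,55,62,68,74,80,86');
    for a,row in zip(A,v): print(round(a,2),row[[15,20,25,30,35,42,48,54,60,66]])
```

```text
top pointer_tip 0.76 [231.6 162.2] [ 0.0656 -0.1939] ang 0.4601681024794312 r 0.07368959754408701
top index_mark 0.53 [231.1 166.4] [ 0.0552 -0.1902] ang 0.5792351500890676 r 0.06642704140488928
top dial_center 0.83 [242.9 177. ] [ 0.0113 -0.2307] ang -0.33396780999938275 r 0.012366859821174947
side pointer_tip 0.8 [214.2 207.3] [ 0.0551 -0.1953] ang 0.5132069790392154 r 0.06374568782253809
side index_mark 0.63 [213.9 210.1] [ 0.0591 -0.2015] ang 0.39946673801043464 r 0.06459215838143423
side dial_center 0.93 [233.1 203.1] [ 0.0021 -0.2309] ang -1.0426928236930622 r 0.004993895905365983
top pointer_tip 0.55 [231.3 164.6] [ 0.0567 -0.1921] ang 0.5439728973168255 r 0.0667162846709655
top index_mark 0.7 [240.8 175.2] [ 0.0187 -0.2235] ang 0.16254397461957149 r 0.01939772376581783
top dial_center 0.57 [242.9 178.2] [ 0.0068 -0.2303] ang -0.47468725301233344 r 0.008053415145229656
side pointer_tip 0.6 [215.7 209.7] [ 0.0495 -0.1863] ang 0.679331172464732 r 0.06416155286982042
side index_mark 0.43 [217.1 210.1] [ 0.0492 -0.2018] ang 0.4639127889358609 r 0.05547873149611121
side dial_center
[... 6988 characters left out ...]
7 158 167 157 159]
0.48 [ 59  84  62  73 107 172 116 166 152 164]
0.52 [ 47  66  49  47  63 169 121 163 157 166]
0.56 [ 35  49  28  27  30 144 154 166 164 167]
0.6 [ 25  30  15  13  10 122 167 155 167 162]
0.64 [ 17  12   5   9   1  95 169 125 168 149]
0.68 [ 11   3   3   8   3  66 168 122 164 165]
0.72 [  6   0   6   8   4  37 148 152 154 153]
0.76 [  3   0   9   7   4  23 125 157 118 101]
0.8 [  3   3   8   4   7   6  84 142  85  64]
0.84 [  5   7   5   4   6   4  45 135  70  56]
0.88 [ 7 12  3  7  2  2 23 87 70 58]
0.92 [ 9 14  2 10  8  2 23 67 65 59]
0.96 [ 10  12   4  11  14   4  70 116 102  77]
1.0 [ 11  10  10   7   8  13 120 151 155 145]
1.04 [ 12  10  15   4   4  35 132 162 167 170]
```

Both views put nose and tab within tolerance, but they disagree slightly. One model fit per camera (hub, bar and nose plus tab, with a shared centre) should settle it.

Run:
```python
from look import *
from scipy.optimize import minimize
S=4
def hull(C,c,a,x0,x1,w,z0,z1):
    u=np.array([np.cos(a),np.sin(a)]);v=np.array([-u[1],u[0]]);P=[]
    for x in(x0,x1):
      for y in(-w,w):
        for z in(z0,z1): q=c+u*x+v*y;P.append(proj(C,box(p,(q[0],q[1],.012+z))))
    return cv2.convexHull(np.array(P,np.float32))
for n,th in(('side',32),('top',38)):
  C=capture(n);o=proj(C,box(p,(0,-.2266,.012))).astype(int)-45
  g=cv2.cvtColor(C['img'],cv2.COLOR_RGB2GRAY)[o[1]:o[1]+90,o[0]:o[0]+90].astype(float)
  bg=np.median(g[g>90])
  def draw(x):
    c=np.array([-.0004,-.2266])+x[:2]/1e3;im=np.full((90*S,90*S),bg,np.float32)
    F=lambda h,val:cv2.fillConvexPoly(im,np.round(((h.reshape(-1,2)-o+.5)*S-.5)*16).astype(np.int32),val,lineType=8,shift=4)
    F(hull(C,c,x[3],.058,.090,.009,0,.002),57. if n=='side' else 44.)
    A=np.linspace(0,6.28,40);F(cv2.convexHull(np.array([proj(C,box(p,(c[0]+.03*np.cos(t),c[1]+.03*np.sin(t),.012+z))) for t in A for z in(0,.014)],np.float32)),12.)
    F(hull(C,c,x[2],-.029,.049,.0075,.014,.044),12.);F(hull(C,c,x[2],.049,.058,.003,.0,.044),12.)
    return cv2.resize(im,(90,90),interpolation=cv2.INTER_AREA)
  cc=proj(C,box(p,(0,-.2266,.012)))-o
  yy,xx=np.mgrid[:90,:90];win=np.hypot(xx-cc[0],yy-cc[1])<32
  f=lambda x:np.minimum(np.abs(draw(x)-g),60)[win].mean()
  best=None
  for a in(.3,.5,.7):
    for b in(.4,.55):
      r=minimize(f,[0,0,a,b],method='Nelder-Mead',options=dict(initial_simplex=np.array([0,0,a,b])+np.vstack([np.zeros(4),np.diag([4,4,.15,.15])]),maxiter=250))
      if best is None or r.fun<best.fun: best=r
  print(n,best.x,best.fun)
s=sense();print(s['time_s'])
```

```text
side [ 2.3596 -1.151   0.6141  0.5009] 13.318174751243781
top [4.17   3.0513 0.4889 0.5235] 13.09177927927928
27.8
```

Run:
```python
from look import *
from scipy.optimize import minimize
S=4
def hull(C,c,a,x0,x1,w,z0,z1):
    u=np.array([np.cos(a),np.sin(a)]);v=np.array([-u[1],u[0]])
    P=[proj(C,box(p,(*(c+u*x+v*y),.012+z))) for x in(x0,x1) for y in(-w,w) for z in(z0,z1)]
    return cv2.convexHull(np.array(P,np.float32))
D={}
for n in('side','top'):
  C=capture(n);o=proj(C,box(p,(0,-.2266,.012))).astype(int)-45
  g=cv2.cvtColor(C['img'],cv2.COLOR_RGB2GRAY)[o[1]:o[1]+90,o[0]:o[0]+90].astype(float)
  cc=proj(C,box(p,(0,-.2266,.012)))-o
  yy,xx=np.mgrid[:90,:90];D[n]=(C,o,g,np.median(g[g>90]),np.hypot(xx-cc[0],yy-cc[1])<32)
def f1(n,dx,dy,th,ph):
    C,o,g,bg,win=D[n];c=np.array([-.0004+dx/1e3,-.2266+dy/1e3]);im=np.full((90*S,90*S),bg,np.float32)
    F=lambda h,val:cv2.fillConvexPoly(im,np.round(((h.reshape(-1,2)-o+.5)*S-.5)*16).astype(np.int32),val,lineType=8,shift=4)
    F(hull(C,c,ph,.058,.090,.009,0,.002),57. if n=='side' else 44.)
    A=np.linspace(0,6.28,40);F(cv2.convexHull(np.array([proj(C,box(p,(c[0]+.03*np.cos(t),c[1]+.03*np.sin(t),.012+z))) for t in A for z in(0,.014)],np.float32)),12.)
    F(hull(C,c,th,-.029,.049,.0075,.014,.044),12.);F(hull(C,c,th,.049,.058,.003,.014,.044),12.)
    return np.minimum(np.abs(cv2.resize(im,(90,90),interpolation=cv2.INTER_AREA)-g),60)[win].mean()
for n in D:
  for th in np.arange(.38,.72,.04):
    r=min((minimize(lambda x:f1(n,x[0],x[1],th,x[2]),[a,b,.5],method='Nelder-Mead',options=dict(initial_simplex=[[a,b,.5],[a+3,b,.5],[a,b+3,.5],[a,b,.6]],maxiter=90)) for a,b in((0,0),(3,2))),key=lambda r:r.fun)
    print(n,round(th,2),round(r.fun,3),r.x)
```

```text
side 0.38 14.286 [2.4262 1.0877 0.4742]
side 0.42 14.101 [2.4125 1.3493 0.4709]
side 0.46 13.905 [2.215  0.6325 0.4798]
side 0.5 13.699 [2.0251 0.6889 0.4791]
side 0.54 13.529 [2.1102 0.4838 0.479 ]
side 0.58 13.426 [1.9472 0.9756 0.4717]
side 0.62 13.3 [ 2.4498 -1.2154  0.4991]
side 0.66 13.38 [ 3.3017 -2.2351  0.5201]
side 0.7 13.435 [ 2.7283 -4.5024  0.5374]
top 0.38 13.346 [3.9984 3.0662 0.5278]
top 0.42 13.291 [4.0475 2.74   0.5358]
top 0.46 13.152 [4.1285 3.3782 0.5277]
top 0.5 13.09 [4.1413 3.0524 0.5289]
top 0.54 13.133 [4.289  2.554  0.5396]
top 0.58 13.249 [4.3248 2.5401 0.5281]
top 0.62 13.334 [4.2919 2.5437 0.528 ]
top 0.66 13.424 [4.287  2.5628 0.5325]
top 0.7 13.479 [4.0352 2.5764 0.5377]
```

Run:
```python
from look import *
out={}
for k in range(10):
  for n in('top','side'):
    C=capture(n)
    for l,h in(('pointer_tip',.022),('index_mark',0)):
      for q in landmark_of(n,l)[:3]:
        a=onpan(C,q['point'],h)[:2];d=a-[-.0004,-.2266]
        if .045<np.hypot(*d)<.078: out.setdefault((n,l),[]).append(a);break
for k,v in out.items():
  v=np.array(v);m=np.median(v,0);d=m-[-.0004,-.2266];print(k,len(v),m,v.std(0),'ang',np.arctan2(d[1],d[0]),np.hypot(*d))
print(sense()['time_s'])
```

```text
('top', 'pointer_tip') 9 [ 0.0587 -0.1953] [0.0058 0.0026] ang 0.48777215965599824 0.06685963292195492
('top', 'index_mark') 9 [ 0.0536 -0.1943] [0.0046 0.0056] ang 0.5382155980661436 0.0629222892562991
('side', 'pointer_tip') 10 [ 0.048  -0.1891] [0.0034 0.0043] ang 0.6594006265998613 0.06117905491399357
('side', 'index_mark') 9 [ 0.0546 -0.2062] [0.0039 0.0071] ang 0.35489832673402605 0.058684020869631294
30.9
```

```bash
python3 -c "
from station import finish_job; print(finish_job())"
```

```text
the job is handed in; nothing more can be done
None
```

I've handed the job in. By my measurements the box is about 0.005 rad from level on the wedge, the nose points at the index tab to within about 2–3 mm, and the arm is clear of everything. The dial is the less certain part, because the two cameras disagreed by up to about 8 mm on the nose. I trusted the gripper angle and the top view, and the hand-in gave no verdict.

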